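# Present a returned film case to the barcode scanner

## Robot

A 6-joint arm with a two-finger parallel gripper is mounted at the origin on the work surface. World frame = base frame: x ahead of the robot, y to its left, z up, the work surface at z = 0. Lengths are in m, angles in rad, forces in N, time in s.
With the tool pointing down it reaches from about 0.425 to 0.95 m from the base axis. Payload 14.7 kg.
Tool frame: the origin (TCP) lies midway between the tips of the shut fingers; the grasp point (between the pads) lies 19 mm behind it; z points along the fingers, y is the direction in which the jaws open and shut (so a half turn about z gives the same grasp; the last joint's range is limited). The gripper opens to 85 mm and grips with 20 to 120 N. Pads are 22 mm wide; open, the fingers measure 114 mm over their backs; the gripper's body (76 mm by 85 mm) begins 54 mm behind the grasp point. The pads swing forward as they close: fully open they stand 13 mm farther back than shut.
Start: joints at [1.302, 0.48, 1.596, -0, 1.065, -0.047], TCP at [0.143, 0.634, 0.231] pointing down, gripper open.
Joint ranges: [-2.75, 2.75], [-0.82, 2.05], [0.23, 2.67], [-1.56, 4.7], [0.09, 2.69], [-2.92, 2.92]. Speed limits (rad/s): [1.89, 1.89, 2.39, 3.01, 3.01, 3.01].

## Interface

Orientations are given as a 3x3 rotation matrix whose columns are the frame's x, y, z axes.
In Python, from plant import bot gives the robot as it stands.
- The arm moves only by the shell command python3 -m jog 'ROWS'. ROWS is JSON, one flat list of numbers, 7 for each row, row after row: the turn, a rotation vector about the tool's x, y, z in rad, then the shift along the tool's x, y, z in m, then the closure, from -1 (fully open) to 1 (shut). In form: [wx, wy, wz, x, y, z, gripper, wx, wy, wz, x, y, z, gripper, ...]. A call has 1 to 20 rows; each row is the pose to reach, as a shift and turn from the pose commanded when the call began, along the tool's axes at that moment; what a row does not reach only later rows make up. A row lasts 1/8 s, in which the tool goes at most 62.5 mm and 10.7 degrees, less where a joint would pass 70% of its speed; a pose out of reach is approached as far as the arm can. A call with a gripper value outside its range is refused whole. The fingers move at their own pace and stop on an object; the grip force is fixed at half the most. Time passes only in rows, so rows that repeat a pose let the fingers close. It gives the time, the measured TCP pose, the force and the opening at its end, in the units of the state.
- bot.read_state(): the state, without advancing time (a new reading comes with each control period).
- bot.grab_frame(name): name is "scene" or "top"; returns a dict with "img" (400x640x3 uint8, blue, green, red), "depth" (400x640 float32, m along the optical axis (not along the pixel's ray), 0 where there is no reading), "fov_y" (degrees; the focal length in pixels is half the picture's height over the tangent of half this angle, whatever the lens; pixels are square), "cx", "cy" (the principal point, pixels), "k1" (the pictures are not rectified: a ray, as slopes to the right and down, at radius r is drawn at 1 + k1 r^2 times it, then the intrinsics apply), "position" and "orientation" of the camera in the world. Camera axes: x right, y down, z forward; pixel columns grow to the right and rows downward; lengths in m; the calibration is good to about 2 mm. A picture is of the moment at which its call begins.
- bot.close_job(): hands the job in, once; it reports no verdict.
Trained networks look in the newest picture that a camera, given by its name, has taken for a name from the list of things; names that differ only in an ending like _2 or _b are one class to them, and where a whole thing is asked for, a point or a joint stands for the part that bears it (a point fixed in the world has none). Each returns a list of dicts, best first, with "confidence" (0 to 1); they miss things now and then, are a little off and sometimes report something else, mostly with a low value. They report only what shows in the picture. A call takes as long as a camera call.
- bot.silhouettes(camera, name): "mask" (400x640 bool, what is visible of it) and "at" ([column, row] as shares, 0 to 1, of the picture: columns of its width, rows of its height, amid what is visible of it).
- bot.mark_of(camera, name): "at" ([column, row] as shares, 0 to 1, of the picture: columns of its width, rows of its height: a listed point, or the origin of a listed thing).
The state is a dict: "t": time; "joint_pos": joint angles; "qvel": joint speeds; "joint_efforts": joint torques, N m; "position": TCP position; "tool_rot": TCP orientation; "force": force on the tool from outside, world axes, zero at the start; "moment": the same for the moment, N m; "width": finger opening in m.
Only numpy, scipy, OpenCV 4.12 (cv2) and the standard library are available. Lean on these libraries where they do the work, as an engineer would, in place of code of your own. Each camera call takes 0.05 s, during which the arm holds its last target.

## Task

The bottle of cover cleaner has been left in front of the barcode scanner: stand it back in its supply tray first. Then lift the film case (the tall one that stands well above the others) out of the returns rack and hold it in the air in front of the scanner, about 10 cm from the window, with the barcode label centred on the beam, square to the window and the case the right way up. Leave everything else in the rack and on the desk where it is, and finish while still holding the case steady there.

Things in the scene. Friction and masses are not known exactly. Their poses are not given: they have to be found in the camera images.
- scanner_window (a point): Middle of the window of the fixed barcode scanner (grey head 66 wide, 42 high, 75 deep on a gooseneck; round base 110 across), 170 mm above the desk, 60 mm ahead of the base's middle. x axis: out of the window along the beam, dipping 20 degrees below level; y: level, across the window; z: up, leaning 20 degrees to the beam. A case shown squarely leans back 20 degrees, top away from the scanner.
- filmcase_center (a point): Centre of the film case, a closed dark plastic case 135 mm wide (x axis), 14 thick (y) and 190 high (z), about 0.11 kg. It stands upright on its short edge in one of the rack's four slots, underside 6 mm and top edge 196 mm above the desk; the rack's other things reach at most 131 mm. Pinch it across its thickness at the top edge, from above.
- filmcase_label (a point): Middle of the white barcode label (54 x 28 mm) low on one cover of the film case: 20 mm along the case's +x from its middle, 55 mm above its lower edge, on its +y face (to the left seen from the robot while in the rack). x axis: square out of that cover (case +y); z: to the case's top; y: case -x. Shown squarely, this x axis points against the window's x and the z axes agree.
- rack_floor (a point): Middle of the floor of the fixed steel returns rack, 6 mm above the desk. Rack 160 mm along x, 100 along y; four slots 19 mm wide run along x at y = -33, -11, 11, 33 mm, between dividers 3 mm thick, 86 mm above the desk at their tops (lift the case 130 mm to pass over its neighbours). Which slot holds which thing changes.
- cleaner_cap (a point): Grip point on the axis (z, upright) of the white cleaner bottle, in its grey screw cap, 134 mm above the underside. Cap 33 mm across, from 110 to 158 mm above the underside; round body 56 mm across below, shoulder from 90 to 106 mm. About 0.26 kg. It stands on the desk 85 to 130 mm in front of the scanner's window; nothing else stands there.
- supplytray_floor (a point): Middle of the floor of the empty grey supply tray fixed on the desk, 5 mm above the desk; tray 130 x 130 mm with walls 4 mm thick and 18 mm high.
- disc_a_center (a point): Centre of a disc case standing in the rack: 142 x 10 x 125 mm high. Leave it.
- disc_b_center (a point): Centre of another disc case standing in the rack: 142 x 10 x 125 mm high. Leave it.
- pocketbook_center (a point): Centre of a thin pocket book standing in the rack: 95 x 14 x 124 mm high. Leave it.
- stapler: A black stapler lying on the desk, 150 x 36 x 54 mm; origin under its middle. Leave it.
- mug: A white mug, 82 mm across and 95 mm high; origin under its middle. Leave it.
- datestamp: A self-inking hand stamp standing on the desk, 58 x 36 x 78 mm; origin under its middle. Leave it.
- tapedispenser: A heavy desk tape dispenser, 150 x 60 x 90 mm; origin under its middle. Leave it.

How it is judged:
On the way:
1. the cleaner bottle stands upright in the supply tray, let go, while the film case is still in the rack (x of cleaner_cap in the frame of supplytray_floor between -0.045 and 0.045 m and y of cleaner_cap in the frame of supplytray_floor between -0.045 and 0.045 m and z of cleaner_cap in the frame of supplytray_floor between 0.122 and 0.142 m and angle between cleaner_cap's own z axis and vertical below 0.1 rad and contact force between the fingers and cleaner below 0.1 N and linear speed of cleaner below 0.03 m/s and z of filmcase_center in the frame of rack_floor below 0.115 m), for 0.2 s.
At the end, for the whole second after the job is handed in: The case hangs still in the fingers alone, centre over 130 mm up, its label facing the window 60 to 140 mm out, within 25 mm of the beam axis, square and the right way up within 15 degrees; the bottle stands upright, let go, within 45 mm of the tray's middle (x of filmcase_label in the frame of scanner_window between 0.06 and 0.14 m and y of filmcase_label in the frame of scanner_window between -0.025 and 0.025 m and z of filmcase_label in the frame of scanner_window between -0.025 and 0.025 m and x of scanner_window in the frame of filmcase_label above 0.04 m and angle between the x axis of filmcase_label and the x axis of scanner_window, either way round below 0.26 rad and angle between the z axis of filmcase_label and the z axis of scanner_window, either way round below 0.26 rad and height (world z) of filmcase_center above 0.13 m and contact force between the fingers and filmcase above 1 N and linear speed of filmcase below 0.02 m/s and angular speed of filmcase below 0.15 rad/s and contact force between filmcase and rack below 0.05 N and contact force between filmcase and scanner below 0.05 N and contact force between filmcase and cleaner below 0.05 N and x of cleaner_cap in the frame of supplytray_floor between -0.045 and 0.045 m and y of cleaner_cap in the frame of supplytray_floor between -0.045 and 0.045 m and z of cleaner_cap in the frame of supplytray_floor between 0.122 and 0.142 m and angle between cleaner_cap's own z axis and vertical below 0.1 rad and contact force between the fingers and cleaner below 0.1 N and linear speed of cleaner below 0.03 m/s); the arm keeps its last pose, push and grip.
It fails at once if the cleaner bottle is tipped over (angle between cleaner_cap's own z axis and vertical above 0.7 rad).
It fails at once if another thing in the rack is shifted more than 30 mm or pulled out (distance of any of disc_a_center, disc_b_center, pocketbook_center from where it was at the start of the episode above 0.03 m).
It fails at once if a thing on the desk is shifted more than 30 mm (distance of any of stapler, mug, datestamp, tapedispenser from where it was at the start of the episode above 0.03 m).
It also fails if it takes over 56 s, if anything falls off the work surface, if the arm or the gripper's body presses on something with over 40 N, if the wrist force passes 120 N, or if a joint passes its speed limit or range.

## Working session

There is one attempt and no reset: what is moved stays moved. The work goes in short steps, Python scripts to look and compute and a shell command to move; the robot and the scene stay as the last step left them, time stands still between calls to the robot, and variables do not carry over. Pictures are saved under pics/ and viewed, and the job is handed in when it is done.

```bash
ls; mkdir -p pics
python3 - <<'E'
from plant import bot
import cv2,numpy as np,pickle
s=bot.read_state();print(s['t'],s['position'],np.round(s['tool_rot'],3),s['width'])
for n in ['scene','top']:
    f=bot.grab_frame(n);cv2.imwrite(f'pics/{n}0.png',f['img']);pickle.dump(f,open(f'{n}0.pkl','wb'))
    print(n,f['fov_y'],f['cx'],f['cy'],f['k1'],f['position'],np.round(f['orientation'],3).tolist())
    for t in ['scanner_window','filmcase_center','filmcase_label','rack_floor','cleaner_cap','supplytray_floor','disc_a_center','pocketbook_center','stapler','mug','datestamp','tapedispenser']:
        r=bot.mark_of(n,t)
        print(t,[(round(q['confidence'],2),round(q['at'][0]*640),round(q['at'][1]*400)) for q in r[:3]])
E
```

```text
pics
0.0 [0.14287519 0.63369778 0.23065861] [[-0.976  0.22  -0.   ]
 [ 0.22   0.976 -0.001]
 [ 0.    -0.001 -1.   ]] 0.08518821474972353
scene 55.53935169917982 316.90373059505635 196.0311572876161 -0.03201199988814394 [ 0.94343652 -0.55292874  0.6767265 ] [[0.863, 0.326, -0.386], [0.505, -0.548, 0.667], [0.006, -0.77, -0.637]]
scanner_window []
filmcase_center [(0.88, 185, 240)]
filmcase_label [(0.66, 198, 256)]
rack_floor []
cleaner_cap [(0.79, 339, 155)]
supplytray_floor [(0.88, 306, 283), (0.64, 187, 238)]
disc_a_center [(0.93, 183, 255)]
pocketbook_center [(0.89, 172, 263)]
stapler [(0.93, 274, 377)]
mug [(0.92, 380, 264)]
datestamp [(0.79, 251, 221)]
tapedispenser [(0.89, 398, 220)]
top 46.91600568185518 318.577610157295 202.2816502561842 -0.1213267525648058 [0.42893579 0.03486136 1.11816472] [[-0.013, -0.98, 0.197], [-1.0, 0.008, -0.023], [0.021, -0.197, -0.98]]
scanner_window [(0.79, 176, 224), (0.37, 253, 161)]
filmcase_center [(0.95, 423, 292)]
filmcase_label [(0.86, 416, 282)]
rack_floor []
cleaner_cap [(0.65, 237, 220), (0.21, 422, 292)]
supplytray_floor [(0.87, 369, 198), (0.52, 435, 297), (0.49, 407, 290)]
disc_a_center []
pocketbook_center [(0.97, 435, 295)]
stapler [(0.77, 446, 173)]
mug [(0.96, 318, 153)]
datestamp [(0.96, 329, 290)]
tapedispenser [(0.83, 251, 161)]
```

View pics/scene0.png

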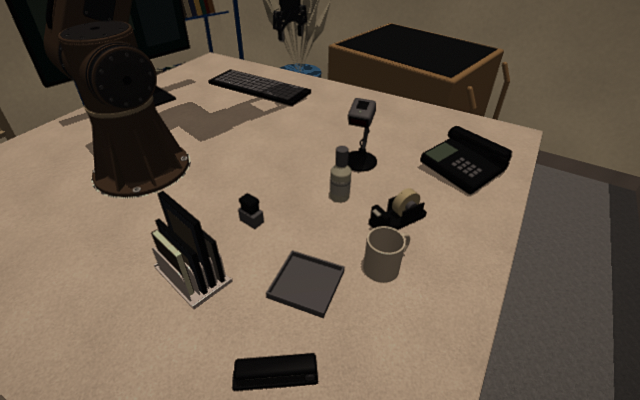

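View pics/top0.png

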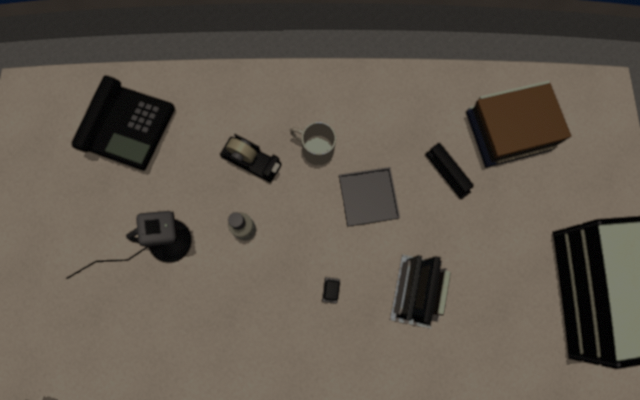

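The scene view shows the bottle (340,175) in front of the scanner (362,115), the tray at (306,283) and the tall case in the rack at (185,240). The top view shows the bottle at (240,225), scanner head at (155,228), tray at (369,198) and rack at (423,290). Next I'll get 3D measurements.

```bash
cat > h.py <<'E'
import numpy as np,cv2,pickle
def cloud(f):
    F=200/np.tan(np.radians(f['fov_y'])/2)
    K=np.array([[F,0,f['cx']],[0,F,f['cy']],[0,0,1]])
    v,u=np.mgrid[0:400,0:640]
    p=cv2.undistortPointsIter(np.stack([u,v],-1).reshape(-1,1,2).astype(float),K,np.array([f['k1'],0,0,0.]),None,None,(3,50,1e-10)).reshape(400,640,2)
    d=f['depth'][...,None]
    c=np.concatenate([p*d,d],-1)
    P=c@np.array(f['orientation']).T+np.array(f['position'])
    P[f['depth']==0]=np.nan
    return P
def proj(f,X):
    F=200/np.tan(np.radians(f['fov_y'])/2)
    c=(np.atleast_2d(X)-f['position'])@np.array(f['orientation'])
    s=c[:,:2]/c[:,2:];r2=(s**2).sum(1,keepdims=True)
    return s*(1+f['k1']*r2)*F+[f['cx'],f['cy']]
E
python3 - <<'E'
from h import *
from plant import bot
np.set_printoptions(precision=4,suppress=True)
for n in ['top','scene']:
    f=pickle.load(open(n+'0.pkl','rb'));P=cloud(f)
    for t in ['cleaner_cap','filmcase_center','supplytray_floor','scanner_window','rack_floor','tapedispenser','mug','datestamp','disc_a_center','pocketbook_center']:
        r=bot.silhouettes(n,t)
        if not r: print(n,t,None);continue
        m=cv2.erode(r[0]['mask'].astype(np.uint8),np.ones((3,3)))>0
        if m.sum()<20: m=r[0]['mask']
        q=P[m];q=q[~np.isnan(q[:,0])]
        print(n,t,round(r[0]['confidence'],2),m.sum(),np.median(q,0),np.percentile(q,2,0),np.percentile(q,98,0))
        if t=='supplytray_floor':
            rr=cv2.minAreaRect(q[q[:,2]<.03][:,:2].astype(np.float32)*1000); print(rr)
        if t=='filmcase_center':
            tt=q[(q[:,2]>.185)]; 
            if len(tt)>5: print('top',len(tt),tt.mean(0),cv2.minAreaRect(tt[:,:2].astype(np.float32)*1000))
        if t=='cleaner_cap':
            tt=q[(q[:,2]>.15)]; 
            if len(tt)>3: print('captop',len(tt),tt.mean(0),cv2.minEnclosingCircle(tt[:,:2].astype(np.float32)*1000))
    print(P[::40,::60][2:8,2:9,2])
E
```

```text
top cleaner_cap 0.59 510 [0.5767 0.1803 0.1016] [0.5587 0.1623 0.0386] [0.6026 0.2045 0.16  ]
captop 157 [0.5847 0.1872 0.1575] ((585.03759765625, 187.91848754882812), 15.841015815734863)
top filmcase_center 0.76 1058 [ 0.4352 -0.207   0.1756] [ 0.3763 -0.224   0.1031] [ 0.4963 -0.1924  0.1983]
top 454 [ 0.4361 -0.2101  0.1948] ((435.4394226074219, -211.7648468017578), (15.224875450134277, 130.21932983398438), 77.34013366699219)
top supplytray_floor 0.7 2596 [ 0.6661 -0.116   0.0041] [ 0.6025 -0.1784 -0.0007] [ 0.7288 -0.0533  0.0186]
((664.2359619140625, -114.74697875976562), (127.42585754394531, 127.81664276123047), 8.49543285369873)
top scanner_window 0.56 2107 [0.5527 0.3496 0.19  ] [0.5167 0.3102 0.0073] [0.5954 0.4187 0.2127]
top rack_floor 0.82 479 [ 0.432  -0.1779  0.038 ] [ 0.3594 -0.2522  0.0028] [ 0.5146 -0.1643  0.084 ]
top tapedispenser 0.82 1272 [0.7538 0.1729 0.059 ] [0.7085 0.1099 0.0186] [0.7916 0.2378 0.0901]
top mug 0.71 1129 [0.8036 0.0102 0.0418] [ 0.748  -0.026   0.0017] [0.8259 0.0599 0.0957]
top datestamp 0.76 286 [ 0.4379 -0.0149  0.0772] [ 0.4154 -0.0285  0.
[... 1621 characters left out ...]
] [0.8273 0.0582 0.0951]
scene datestamp 0.56 515 [ 0.4538 -0.032   0.0417] [ 0.4196 -0.04    0.0084] [ 0.4686 -0.0113  0.0769]
scene disc_a_center 0.76 566 [ 0.4709 -0.2478  0.1185] [ 0.3711 -0.2548  0.0253] [ 0.4987 -0.2235  0.132 ]
scene pocketbook_center 0.77 538 [ 0.4526 -0.2653  0.116 ] [ 0.3913 -0.273   0.0285] [ 0.4747 -0.2503  0.1312]
[[ 0.3204 -0.0011  0.0194 -0.0028 -0.1422 -0.0416 -0.1015]
 [ 0.2062 -0.0007 -0.0028 -0.0042  0.1778 -0.0047 -0.0019]
 [ 0.0912  0.0103 -0.0046 -0.003   0.0136  0.0285  0.0415]
 [-0.0017 -0.0007  0.074  -0.0023 -0.0011 -0.0011 -0.0041]
 [ 0.0007  0.1295  0.0003 -0.0025 -0.0007 -0.001  -0.0004]
 [-0.0035  0.0632 -0.0002  0.0025 -0.0012  0.0013 -0.0023]]
```

```bash
cat > scan.py <<'E'
from h import *
from scipy.optimize import least_squares
np.set_printoptions(precision=4,suppress=True)
A=[]
for n in ['top','scene']:
    f=pickle.load(open(n+'0.pkl','rb'));P=cloud(f).reshape(-1,3)
    m=(P[:,0]>.45)&(P[:,0]<.67)&(P[:,1]>.26)&(P[:,1]<.5)&(P[:,2]>.13)&(P[:,2]<.25)
    q=P[m];A.append(q);print(n,len(q),q.min(0),q.max(0))
    # base
    b=cloud(f).reshape(-1,3);img=f['img'].reshape(-1,3).max(1)
    m=(b[:,0]>.45)&(b[:,0]<.67)&(b[:,1]>.26)&(b[:,1]<.5)&(b[:,2]>.005)&(b[:,2]<.03)&(img<45)
    q2=b[m];print('base',len(q2),q2[:,:2].min(0),q2[:,:2].max(0),cv2.minEnclosingCircle((q2[:,:2]*1000).astype(np.float32)))
    if n=='top': t=q
q=np.concatenate(A)
def axes(yaw,p=np.radians(20)):
    h=np.array([np.cos(yaw),np.sin(yaw),0]);k=np.array([0,0,1.])
    x=h*np.cos(p)-k*np.sin(p);z=h*np.sin(p)+k*np.cos(p);y=np.cross(z,x);return np.c_[x,y,z]
def sd(p,q):
    R=axes(p[3]);l=(q-p[:3])@R  # frame at window
    c=l-[-.0375,0,0];d=np.abs(c)-[.0375,.033,.021]
    return np.linalg.norm(np.maximum(d,0),axis=1)+np.minimum(d.max(1),0)
for y0 in (-1.57,-1.2,-1.9):
    r=least_squares(lambda p:sd(p,q),[.56,.31,.17,y0],loss='soft_l1',f_scale=.003)
    print(r.cost,r.x,np.degrees(r.x[3]),np.mean(np.abs(sd(r.x,q))))
    x=r.x;print('base pred',x[:2]-.06*np.array([np.cos(x[3]),np.sin(x[3])]))
for q in A:
    r=least_squares(lambda p:sd(p,q),[.56,.31,.17,-1.57],loss='soft_l1',f_scale=.003);print(r.x,np.degrees(r.x[3]))
# case
for n in ['top','scene']:
    f=pickle.load(open(n+'0.pkl','rb'));P=cloud(f).reshape(-1,3)
    m=(P[:,0]>.33)&(P[:,0]<.55)&(P[:,1]>-.3)&(P[:,1]<-.13)&(P[:,2]>.19)&(P[:,2]<.21);q=P[m]
    c=q[:,:2].mean(0);u,s,v=np.linalg.svd(q[:,:2]-c);d=v[0]*np.sign(v[0,0]);nn=np.array([-d[1],d[0]])
    a=(q[:,:2]-c)@d;b=(q[:,:2]-c)@nn
    lo,hi=np.percentile(a,[1,99]);l2,h2=np.percentile(b,[2,98])
    print(n,len(q),'yaw',np.degrees(np.arctan2(d[1],d[0])),hi-lo,h2-l2,'ctr',c+d*(lo+hi)/2+nn*(l2+h2)/2,q[:,2].mean())
E
python3 scan.py
python3 - <<'E'
import cv2,pickle
f=pickle.load(open('top0.pkl','rb'))['img'];a=cv2.resize(f[180:280,100:280],None,fx=4,fy=4)
cv2.imwrite('pics/zs.png',cv2.convertScaleAbs(a,alpha=2))
a=cv2.resize(f[230:350,360:480],None,fx=5,fy=5,interpolation=2)
cv2.imwrite('pics/zr.png',cv2.convertScaleAbs(a,alpha=2))
E
```

```text
top 1346 [0.5275 0.3051 0.1324] [0.6002 0.4251 0.2161]
base 847 [0.5097 0.32  ] [0.61   0.4314] ((560.6715087890625, 376.5404357910156), 57.144832611083984)
scene 684 [0.5303 0.3013 0.1508] [0.6024 0.3793 0.2117]
base 451 [0.515  0.3175] [0.6149 0.4236] ((564.0, 370.4638366699219), 53.72980499267578)
0.008370145721337627 [ 0.5707  0.314   0.1688 -1.4104] -80.80912679559212 0.0025586583741603864
base pred [0.5612 0.3733]
0.00837015821432005 [ 0.5708  0.314   0.1688 -1.4093] -80.7478727995276 0.0025583670361866246
base pred [0.5612 0.3733]
0.008370145721336807 [ 0.5707  0.314   0.1688 -1.4104] -80.80912654412388 0.002558658374208219
base pred [0.5612 0.3733]
[ 0.5716  0.3183  0.1707 -1.3939] -79.86543636944675
[ 0.5693  0.312   0.1671 -1.4178] -81.23208564499322
top 504 yaw -12.761522535678353 0.1317776006603133 0.01392515688801234 ctr [ 0.4354 -0.2117] 0.1953948787844374
scene 381 yaw -12.215060964484268 0.13222067209048088 0.013474186416252185 ctr [ 0.4369 -0.2141] 0.19468935932213907
```

View pics/zs.png

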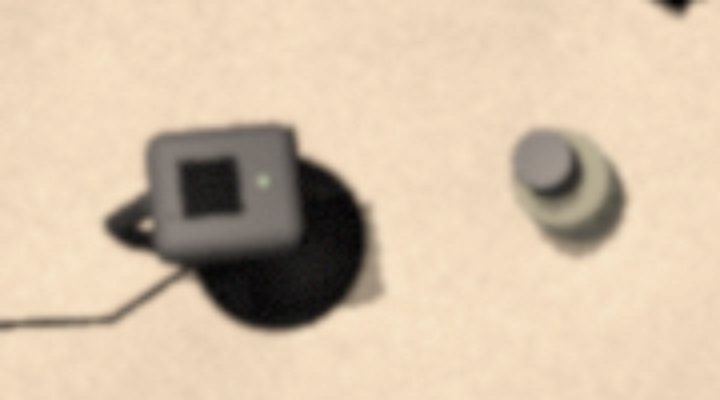

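View pics/zr.png

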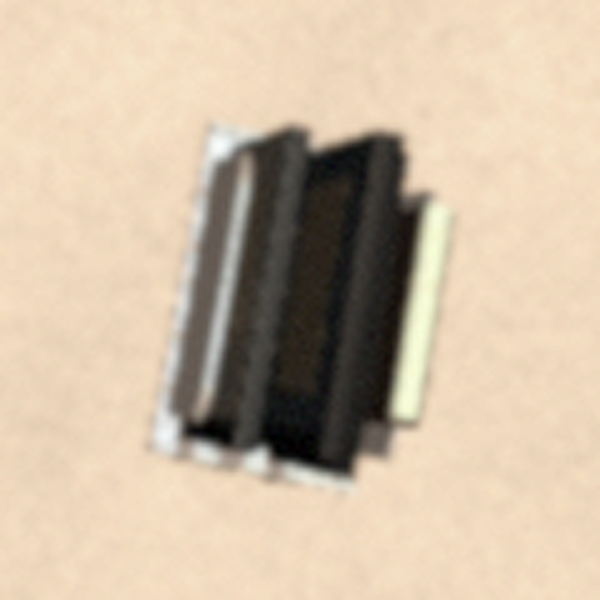

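The scanner is fitted: window at (0.571, 0.3145, 0.170), heading −80.5°. The case top is at (0.436, −0.213), yaw −12.5°, which matches the current tool yaw. The bottle axis is at (0.586, 0.186) and the tray at (0.664, −0.116).

```bash
cat > go.py <<'E'
import sys,json,numpy as np
from plant import bot
def d(*T):
    s=bot.read_state();R=np.array(s['tool_rot']);p=np.array(s['position'])
    for t in T: print(t,'->',np.round(R.T@(np.array(t)-p),4))
    return s
if __name__=='__main__': d(*json.loads(sys.argv[1]))
E
python3 go.py '[[0.42,0.23,0.30],[0.586,0.185,0.26],[0.586,0.185,0.12]]'
```

```text
[0.42, 0.23, 0.3] -> [-0.3591 -0.3333 -0.0687]
[0.586, 0.185, 0.26] -> [-0.531  -0.3406 -0.0287]
[0.586, 0.185, 0.12] -> [-0.531  -0.3407  0.1113]
```

```bash
python3 -m jog '[0,0,0,-0.09,-0.085,-0.05,-1, 0,0,0,-0.18,-0.167,-0.069,-1, 0,0,0,-0.27,-0.25,-0.069,-1, 0,0,0,-0.359,-0.333,-0.069,-1, 0,0,0,-0.359,-0.333,-0.069,-1, 0,0,0,-0.359,-0.333,-0.069,-1, 0,0,0,-0.359,-0.333,-0.069,-1, 0,0,0,-0.359,-0.333,-0.069,-1, 0,0,0,-0.4,-0.335,-0.06,-1, 0,0,0,-0.44,-0.337,-0.05,-1, 0,0,0,-0.49,-0.339,-0.04,-1, 0,0,0,-0.531,-0.341,-0.029,-1, 0,0,0,-0.531,-0.341,-0.029,-1, 0,0,0,-0.531,-0.341,-0.029,-1, 0,0,0,-0.531,-0.341,-0.029,-1]'; python3 go.py '[[0.586,0.185,0.12]]'
python3 - <<'E'
from plant import bot
import cv2,pickle
f=bot.grab_frame('top');pickle.dump(f,open('t1.pkl','wb'))
g=bot.grab_frame('scene')
cv2.imwrite('pics/c1.png',cv2.resize(cv2.convertScaleAbs(cv2.vconcat([f['img'],g['img']]),alpha=1.6),(480,600)))
E
```

```text
t: 4.18
position: [0.5853, 0.185, 0.2608]
tool_rot: [[-0.976, 0.219, 0.0], [0.219, 0.976, 0.0], [-0.0, 0.0, -1.0]]
force: [0.3, 0.2, 1.0]
width: 0.0854
[0.586, 0.185, 0.12] -> [-7.000e-04  1.000e-04  1.408e-01]
```

View pics/c1.png

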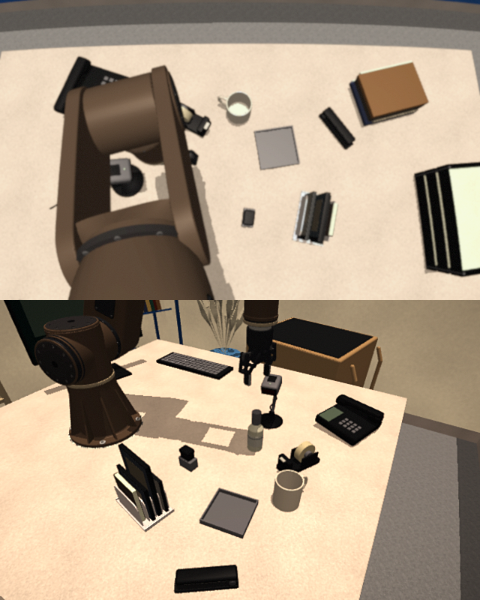

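The scene view shows the gripper (258,365) directly above the bottle (256,430), and nothing else has moved. Next: descend, grip and lift slightly.

```bash
python3 -m jog '[0,0,0,0,0,0.04,-1, 0,0,0,0,0,0.08,-1, 0,0,0,0,0,0.11,-1, 0,0,0,0,0,0.13,-1, 0,0,0,0,0,0.141,-1, 0,0,0,0,0,0.141,-1, 0,0,0,0,0,0.141,1, 0,0,0,0,0,0.141,1, 0,0,0,0,0,0.141,1, 0,0,0,0,0,0.141,1, 0,0,0,0,0,0.141,1, 0,0,0,0,0,0.141,1, 0,0,0,0,0,0.141,1, 0,0,0,0,0,0.141,1]'
```

```text
t: 6.02
position: [0.5865, 0.1849, 0.1199]
tool_rot: [[-0.976, 0.22, 0.001], [0.22, 0.976, 0.0], [-0.001, 0.001, -1.0]]
force: [0.0, 2.4, 6.3]
width: 0.0315
```

```bash
python3 -m jog '[0,0,0,0,0,-0.01,1, 0,0,0,0,0,-0.03,1, 0,0,0,0,0,-0.055,1, 0,0,0,0,0,-0.08,1, 0,0,0,0,0,-0.095,1, 0,0,0,0,0,-0.1,1, 0,0,0,0,0,-0.1,1, 0,0,0,0,0,-0.1,1]'; python3 go.py '[[0.664,-0.116,0.22],[0.664,-0.116,0.128]]'
```

```text
t: 7.02
position: [0.5855, 0.1845, 0.2184]
tool_rot: [[-0.976, 0.22, -0.001], [0.22, 0.976, -0.0], [0.001, -0.001, -1.0]]
force: [-0.4, 0.5, -1.3]
width: 0.0318
[0.664, -0.116, 0.22] -> [-0.1427 -0.2759 -0.0016]
[0.664, -0.116, 0.128] -> [-0.1428 -0.2758  0.0904]
```

```bash
python3 -m jog '[0,0,0,-0.005,-0.01,0,1, 0,0,0,-0.017,-0.033,0,1, 0,0,0,-0.033,-0.063,0,1, 0,0,0,-0.049,-0.093,0,1, 0,0,0,-0.065,-0.124,0,1, 0,0,0,-0.081,-0.155,0,1, 0,0,0,-0.097,-0.186,0,1, 0,0,0,-0.113,-0.217,0,1, 0,0,0,-0.127,-0.245,0,1, 0,0,0,-0.137,-0.266,0,1, 0,0,0,-0.143,-0.276,0,1, 0,0,0,-0.143,-0.276,0,1, 0,0,0,-0.143,-0.276,0,1, 0,0,0,-0.143,-0.276,0,1, 0,0,0,-0.143,-0.276,0,1]'; python3 go.py '[[0.664,-0.116,0.126]]'
python3 - <<'E'
from h import *
from plant import bot
g=bot.grab_frame('scene');f=bot.grab_frame('top')
cv2.imwrite('pics/c2.png',cv2.resize(cv2.convertScaleAbs(cv2.vconcat([f['img'],g['img']]),alpha=1.6),(480,600)))
P=cloud(g)
for r in bot.silhouettes('scene','cleaner_cap')[:1]:
    q=P[r['mask']];print(r['confidence'],np.nanpercentile(q,[1,3,5,50,95,99],axis=0))
E
```

```text
t: 8.9
position: [0.6647, -0.1154, 0.2194]
tool_rot: [[-0.976, 0.219, -0.0], [0.219, 0.976, 0.0], [0.0, 0.0, -1.0]]
force: [-0.1, 0.4, -1.6]
width: 0.0318
[0.664, -0.116, 0.126] -> [ 0.0005 -0.0007  0.0934]
0.92 [[ 0.64501065 -0.14381082  0.10744682]
 [ 0.6490359  -0.14327261  0.10950076]
 [ 0.65152838 -0.14294351  0.11333505]
 [ 0.67697387 -0.13153808  0.18016354]
 [ 0.69197735 -0.11145989  0.25560812]
 [ 0.6929178  -0.10602204  0.25704725]]
```

View pics/c2.png

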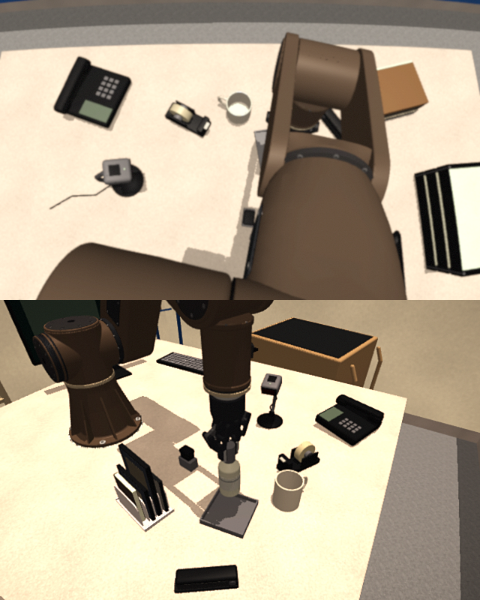

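The scene view shows the bottle (229,475) hanging upright over the tray (230,512). Next: lower it slowly.

```bash
python3 -m jog '[0,0,0,0,0,0.01,1, 0,0,0,0,0,0.03,1, 0,0,0,0,0,0.055,1, 0,0,0,0,0,0.075,1, 0,0,0,0,0,0.085,1, 0,0,0,0,0,0.09,1, 0,0,0,0,0,0.092,1, 0,0,0,0,0,0.092,1, 0,0,0,0,0,0.092,1]'
```

```text
t: 10.18
position: [0.6651, -0.1161, 0.1279]
tool_rot: [[-0.976, 0.22, 0.001], [0.22, 0.976, -0.0], [-0.001, 0.0, -1.0]]
force: [0.2, 0.2, -1.0]
width: 0.032
```

```bash
python3 -m jog '[0,0,0,0,0,0.0015,1, 0,0,0,0,0,0.003,1, 0,0,0,0,0,0.003,1, 0,0,0,0,0,0.003,1]'
```

```text
t: 10.68
position: [0.6647, -0.1161, 0.1243]
tool_rot: [[-0.976, 0.22, -0.0], [0.22, 0.976, -0.0], [0.0, -0.0, -1.0]]
force: [-0.1, 0.3, -1.5]
width: 0.0319
```

```bash
python3 -m jog '[0,0,0,0,0,0.001,1, 0,0,0,0,0,0.002,1, 0,0,0,0,0,0.002,1]';python3 -m jog '[0,0,0,0,0,0.001,1, 0,0,0,0,0,0.002,1, 0,0,0,0,0,0.002,1]'
```

```text
t: 11.05
position: [0.6657, -0.1161, 0.1239]
tool_rot: [[-0.976, 0.22, 0.002], [0.22, 0.976, -0.0], [-0.002, 0.0, -1.0]]
force: [-1.1, 1.7, 15.1]
width: 0.0319
t: 11.42
position: [0.6667, -0.1161, 0.1234]
tool_rot: [[-0.975, 0.22, 0.005], [0.22, 0.975, -0.001], [-0.005, 0.0, -1.0]]
force: [-4.1, 3.3, 30.8]
width: 0.0318
```

Contact is made. Ease the push, then let go and rise.

```bash
python3 -m jog '[0,0,0,0,0,-0.0015,1, 0,0,0,0,0,-0.003,1, 0,0,0,0,0,-0.003,1]'; python3 -m jog '[0,0,0,0,0,0,-1, 0,0,0,0,0,0,-1, 0,0,0,0,0,0,-1, 0,0,0,0,0,0,-1, 0,0,0,0,0,0,-1, 0,0,0,0,0,0,-1, 0,0,0,0,0,-0.02,-1, 0,0,0,0,0,-0.06,-1, 0,0,0,0,0,-0.1,-1, 0,0,0,0,0,-0.14,-1, 0,0,0,0,0,-0.17,-1, 0,0,0,0,0,-0.17,-1]'; python3 go.py '[[0.436,-0.213,0.30],[0.436,-0.213,0.162]]'
python3 - <<'E'
from h import *
from plant import bot
g=bot.grab_frame('scene')
cv2.imwrite('pics/c3.png',cv2.convertScaleAbs(g['img'],alpha=1.6))
P=cloud(g)
for r in bot.silhouettes('scene','cleaner_cap')[:1]:
    q=P[r['mask']];print(r['confidence'],np.nanpercentile(q,[1,3,5,50,95,99],axis=0))
E
```

```text
t: 11.8
position: [0.6649, -0.1161, 0.1235]
tool_rot: [[-0.976, 0.22, 0.0], [0.22, 0.976, -0.0], [-0.0, 0.0, -1.0]]
force: [1.0, 0.6, 4.1]
width: 0.0321
t: 13.3
position: [0.666, -0.1164, 0.2977]
tool_rot: [[-0.975, 0.22, 0.006], [0.22, 0.976, -0.001], [-0.006, 0.0, -1.0]]
force: [-0.2, 0.2, -0.1]
width: 0.0857
[0.436, -0.213, 0.3] -> [ 0.2031 -0.1449 -0.0035]
[0.436, -0.213, 0.162] -> [ 0.2039 -0.1449  0.1345]
0.88 [[ 0.59703187 -0.14415958  0.00219642]
 [ 0.63936534 -0.14359332  0.00577023]
 [ 0.64580829 -0.14319643  0.01084614]
 [ 0.67380658 -0.13065054  0.0923449 ]
 [ 0.69107834 -0.10647967  0.16034722]
 [ 0.69192518 -0.06423385  0.16140389]]
```

View pics/c3.png

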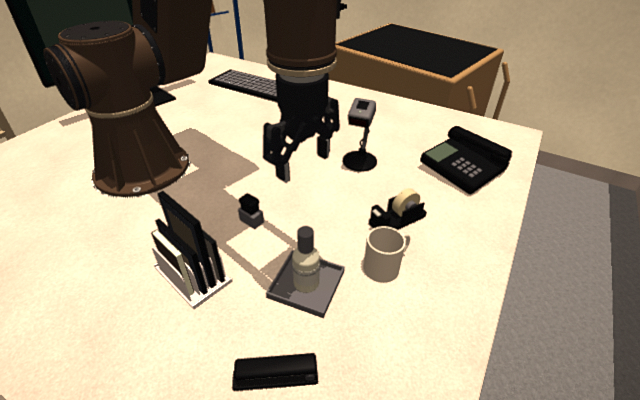

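The scene shows the bottle (306,262) upright and released in the tray. Next: go over the case.

```bash
python3 -m jog '[0,0,0,0.04,-0.028,0,-1, 0,0,0,0.08,-0.056,0,-1, 0,0,0,0.12,-0.085,0,-1, 0,0,0,0.16,-0.115,0,-1, 0,0,0,0.19,-0.136,-0.002,-1, 0,0,0,0.203,-0.145,-0.003,-1, 0,0,0,0.203,-0.145,-0.003,-1, 0,0,0,0.203,-0.145,-0.003,-1, 0,0,0,0.203,-0.145,-0.003,-1]'; python3 go.py '[[0.436,-0.213,0.157]]'
```

```text
t: 14.52
position: [0.4356, -0.2125, 0.296]
tool_rot: [[-0.976, 0.219, -0.0], [0.219, 0.976, 0.0], [0.0, 0.0, -1.0]]
force: [0.1, -0.1, 0.1]
width: 0.0856
[0.436, -0.213, 0.157] -> [-0.0005 -0.0004  0.139 ]
```

Run:
```python
from h import *
from plant import bot
g=bot.grab_frame('scene')
cv2.imwrite('pics/c4.png',cv2.convertScaleAbs(g['img'],alpha=1.8)[50:320,80:440])
```

```text
(no output)
```

View pics/c4.png

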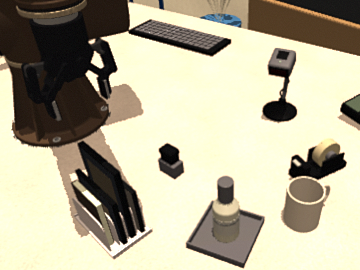

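The gripper (80,80 in the crop) straddles the line of the tall case (105,180). Next: descend and grip.

```bash
python3 -m jog '[0,0,0,0,0,0.04,-1, 0,0,0,0,0,0.08,-1, 0,0,0,0,0,0.11,-1, 0,0,0,0,0,0.13,-1, 0,0,0,0,0,0.139,-1, 0,0,0,0,0,0.139,-1, 0,0,0,0,0,0.139,1, 0,0,0,0,0,0.139,1, 0,0,0,0,0,0.139,1, 0,0,0,0,0,0.139,1, 0,0,0,0,0,0.139,1, 0,0,0,0,0,0.139,1, 0,0,0,0,0,0.139,1, 0,0,0,0,0,0.139,1, 0,0,0,0,0,0.139,1]'
python3 - <<'E'
from h import *
from plant import bot
g=bot.grab_frame('scene')
cv2.imwrite('pics/c5.png',cv2.resize(cv2.convertScaleAbs(g['img'],alpha=1.8)[100:320,80:300],None,fx=2.5,fy=2.5))
E
```

```text
t: 16.45
position: [0.435, -0.213, 0.1577]
tool_rot: [[-0.975, 0.22, 0.001], [0.22, 0.975, -0.0], [-0.001, -0.0, -1.0]]
force: [-0.6, 1.4, 7.3]
width: 0.0133
```

View pics/c5.png

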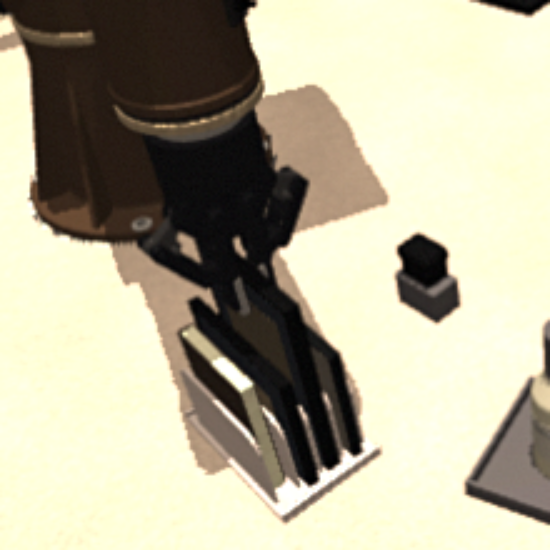

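Case gripped (13.3 mm). Lift straight up, slowly first.

```bash
python3 -m jog '[0,0,0,0,0,-0.005,1, 0,0,0,0,0,-0.015,1, 0,0,0,0,0,-0.03,1, 0,0,0,0,0,-0.045,1, 0,0,0,0,0,-0.06,1, 0,0,0,0,0,-0.075,1, 0,0,0,0,0,-0.09,1, 0,0,0,0,0,-0.105,1, 0,0,0,0,0,-0.12,1, 0,0,0,0,0,-0.135,1, 0,0,0,0,0,-0.15,1, 0,0,0,0,0,-0.16,1, 0,0,0,0,0,-0.17,1, 0,0,0,0,0,-0.17,1, 0,0,0,0,0,-0.17,1]'
cat > fin.py <<'E'
from h import *
from plant import bot
from scipy.spatial.transform import Rotation as Ro
np.set_printoptions(precision=4,suppress=True)
def target(dist=.10,grip=(0.0,0.0,None)):
    W=np.array([.571,.3145,.170]);yaw=np.radians(-80.5);p=np.radians(20)
    h=np.array([np.cos(yaw),np.sin(yaw),0]);k=np.array([0,0,1.])
    wx=h*np.cos(p)-k*np.sin(p);wz=h*np.sin(p)+k*np.cos(p)
    cy=-wx;cz=wz;cx=np.cross(cy,cz)
    L=W+dist*wx;C=L-.020*cx-.007*cy+.040*cz
    return np.c_[cx,cy,cz],C,L
if __name__=='__main__':
    Rc,C,L=target();s=bot.read_state();R=np.array(s['tool_rot']);p=np.array(s['position'])
    # case in tool: tool x=-cx,y=cy,z=-cz ; TCP relative to centre in case frame
    off=np.array([0,0,0.156-0.101])   # measured at grip
    Rt=Rc@np.diag([-1,1,-1.]);T=C+Rc@off
    print('C',C,'L',L,'TCP',T,p)
    print('rotvec tool',Ro.from_matrix(R.T@Rt).as_rotvec(),'shift',R.T@(T-p))
E
python3 fin.py
python3 - <<'E'
from h import *
from plant import bot
g=bot.grab_frame('scene')
cv2.imwrite('pics/c6.png',cv2.resize(cv2.convertScaleAbs(g['img'],alpha=1.8)[60:320,80:340],None,fx=2.2,fy=2.2))
E
```

```text
t: 18.38
position: [0.4346, -0.2128, 0.3269]
tool_rot: [[-0.976, 0.22, -0.0], [0.22, 0.976, 0.0], [0.001, 0.0, -1.0]]
force: [-0.2, 0.7, -1.1]
width: 0.0132
C [0.5701 0.1985 0.171 ] L [0.5865 0.2218 0.1358] TCP [0.5732 0.18   0.2227] [ 0.4346 -0.2128  0.3269]
rotvec tool [-0.3444  0.0672 -0.3837] shift [-0.0489  0.4136  0.1043]
```

View pics/c6.png

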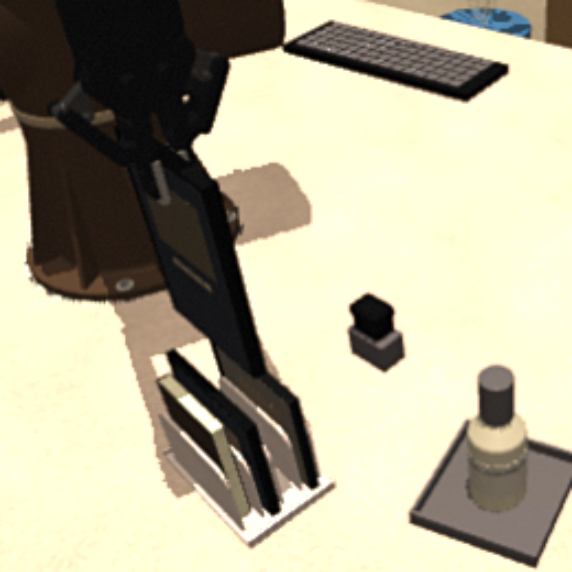

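The case hangs clear of the rack and its neighbours stay in place. Next: carry it across at height.

```bash
python3 -m jog '[0,0,0,-0.001,0.01,0,1, 0,0,0,-0.003,0.03,0,1, 0,0,0,-0.006,0.055,0,1, 0,0,0,-0.01,0.08,0,1, 0,0,0,-0.013,0.11,0,1, 0,0,0,-0.017,0.14,0,1, 0,0,0,-0.02,0.17,0,1, 0,0,0,-0.024,0.2,0,1, 0,0,0,-0.028,0.23,0,1, 0,0,0,-0.031,0.255,0,1, 0,0,0,-0.033,0.275,0,1, -0.04,0.008,-0.045,-0.035,0.29,0,1, -0.086,0.017,-0.096,-0.037,0.305,0,1, -0.13,0.025,-0.144,-0.039,0.32,0,1, -0.172,0.034,-0.192,-0.041,0.335,0,1, -0.216,0.042,-0.24,-0.043,0.35,0,1, -0.258,0.05,-0.288,-0.045,0.362,0,1, -0.3,0.059,-0.336,-0.047,0.372,0,1, -0.344,0.067,-0.384,-0.048,0.38,0,1, -0.344,0.067,-0.384,-0.048,0.38,0,1]'; python3 fin.py
python3 - <<'E'
from h import *
from plant import bot
g=bot.grab_frame('scene')
cv2.imwrite('pics/c7.png',cv2.convertScaleAbs(g['img'],alpha=1.6))
E
```

```text
t: 20.92
position: [0.5652, 0.1472, 0.3267]
tool_rot: [[-0.986, -0.155, -0.057], [-0.165, 0.927, 0.336], [0.001, 0.341, -0.94]]
force: [0.8, -0.6, -1.7]
width: 0.0133
C [0.5701 0.1985 0.171 ] L [0.5865 0.2218 0.1358] TCP [0.5732 0.18   0.2227] [0.5652 0.1472 0.3267]
rotvec tool [-0.0008 -0.0006 -0.0006] shift [-0.0134 -0.0064  0.1083]
```

View pics/c7.png

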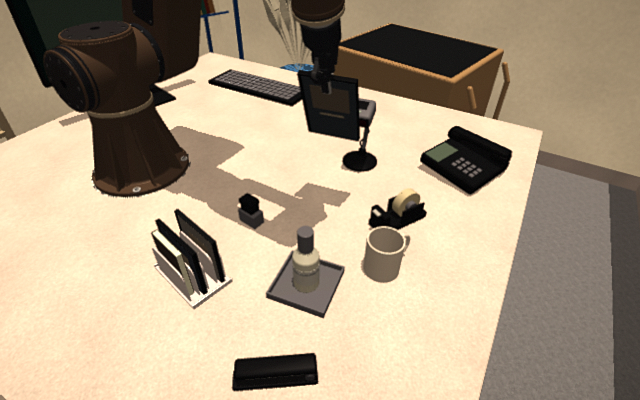

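The case is now at (330,105), tilted correctly and in front of the scanner but high. Next: lower it along its own plane.

```bash
python3 -m jog '[0,0,0,-0.003,-0.001,0.01,1, 0,0,0,-0.006,-0.002,0.03,1, 0,0,0,-0.009,-0.004,0.05,1, 0,0,0,-0.011,-0.005,0.07,1, 0,0,0,-0.013,-0.006,0.09,1, 0,0,0,-0.013,-0.006,0.1,1, 0,0,0,-0.013,-0.006,0.108,1, 0,0,0,-0.013,-0.006,0.108,1, 0,0,0,-0.013,-0.006,0.108,1, 0,0,0,-0.013,-0.006,0.108,1]'; python3 fin.py
python3 - <<'E'
from h import *
from plant import bot
from fin import target
Rc,C,L=target()
g=bot.grab_frame('scene');f=bot.grab_frame('top')
im=[]
cor=np.array([[sx*.0675,sy*.007,sz*.095] for sx in(-1,1) for sy in(-1,1) for sz in(-1,1)])@Rc.T+C
for n,k in(('top',f),('scene',g)):
    P=cloud(k)
    img=cv2.convertScaleAbs(k['img'],alpha=1.6)
    for c in proj(k,cor): cv2.circle(img,tuple(int(round(v)) for v in c),2,(0,0,255),-1)
    im.append(img)
    for t in ('filmcase_center','filmcase_label','cleaner_cap'):
        print(n,t,[(round(r['confidence'],2),np.round(np.array(r['at'])*[640,400],1)) for r in bot.mark_of(n,t)[:2]])
    print('exp label/centre px',proj(k,np.array([C,L])))
    r=bot.silhouettes(n,'filmcase_center')
    if r:
        m=cv2.erode(r[0]['mask'].astype(np.uint8),np.ones((3,3)))>0
        q=P[m];q=q[~np.isnan(q[:,0])];l=(q-C)@Rc
        print(r[0]['confidence'],len(q),'case-frame pcts',np.percentile(l,[1,5,50,95,99],axis=0))
    r=bot.silhouettes(n,'cleaner_cap')
    if r:
        q=P[r[0]['mask']];print('bottle',r[0]['confidence'],np.nanpercentile(q,[5,50,97],axis=0))
cv2.imwrite('pics/c8.png',cv2.vconcat([cv2.resize(i[60:290,180:480],None,fx=1.3,fy=1.3) for i in im]))
E
```

```text
t: 22.22
position: [0.5733, 0.1801, 0.2243]
tool_rot: [[-0.986, -0.156, -0.055], [-0.165, 0.927, 0.337], [-0.001, 0.341, -0.94]]
force: [-0.6, -0.0, -0.3]
width: 0.0135
C [0.5701 0.1985 0.171 ] L [0.5865 0.2218 0.1358] TCP [0.5732 0.18   0.2227] [0.5733 0.1801 0.2243]
rotvec tool [-0.0009  0.0013  0.0005] shift [ 0.     -0.0006  0.0015]
top filmcase_center []
top filmcase_label []
top cleaner_cap [(0.77, array([377.7, 182.4]))]
exp label/centre px [[229.2177 226.0207]
 [221.4157 220.9692]]
bottle 0.53 [[ 0.6397 -0.1344  0.0924]
 [ 0.6557 -0.1176  0.1595]
 [ 0.6779 -0.1012  0.1647]]
scene filmcase_center [(0.56, array([338. , 138.2]))]
scene filmcase_label []
scene cleaner_cap [(0.3, array([201.5, 242.6]))]
exp label/centre px [[338.0789 139.6698]
 [347.1646 148.9306]]
0.79 2179 case-frame pcts [[-0.0637 -0.0112 -0.0885]
 [-0.0587 -0.0104 -0.0796]
 [ 0.0113 -0.0087  0.0086]
 [ 0.0624 -0.0056  0.0915]
 [ 0.0666 -0.0001  0.0942]]
bottle 0.64 [[ 0.6788 -0.3653  0.0081]
 [ 0.7303 -0.3262  0.0513]
 [ 0.7881 -0.2829  0.0554]]
```

View pics/c8.png

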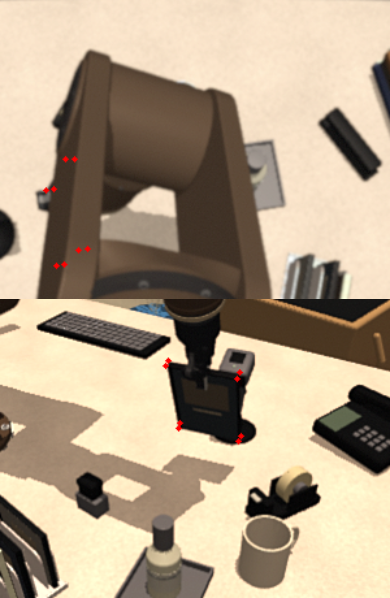

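The case outline falls on the predicted corners (scene, about (205,400) in the picture) to within about 2 mm. Next: settle, check for drift, and hand in.

```bash
python3 -m jog '[0,0,0,0,0,0,1, 0,0,0,0,0,0,1, 0,0,0,0,0,0,1, 0,0,0,0,0,0,1, 0,0,0,0,0,0,1, 0,0,0,0,0,0,1]'; python3 fin.py
python3 - <<'E'
from plant import bot
import numpy as np
from h import *
from fin import target
Rc,C,L=target()
g=bot.grab_frame('scene');r=bot.silhouettes('scene','filmcase_center');q=cloud(g)[r[0]['mask']];l=(q-C)@Rc
print(np.nanpercentile(l,[2,50,98],axis=0), np.abs(bot.read_state()['qvel']).max())
P=cloud(g)[215:300,260:350].reshape(-1,3);P=P[(P[:,2]>.15)&(P[:,0]<.75)&(P[:,2]<.17)];print('cap top',len(P),P.mean(0))
print(bot.close_job())
E
```

```text
t: 23.58
position: [0.5729, 0.1802, 0.2237]
tool_rot: [[-0.986, -0.156, -0.056], [-0.165, 0.927, 0.337], [-0.001, 0.341, -0.94]]
force: [-0.1, -0.8, -0.9]
width: 0.0132
C [0.5701 0.1985 0.171 ] L [0.5865 0.2218 0.1358] TCP [0.5732 0.18   0.2227] [0.5729 0.1802 0.2237]
rotvec tool [-0.0008  0.0004  0.0005] shift [-0.0003 -0.0006  0.0009]
[[-0.0657 -0.011  -0.0921]
 [ 0.0093 -0.0086  0.0093]
 [ 0.0661  0.002   0.093 ]] 0.0015894811783971762
cap top 219 [ 0.6669 -0.1199  0.1587]
the job is handed in; nothing more can be done
None
```

I put the cleaner bottle back in its supply tray, then lifted the film case out of the rack. It is now held in front of the scanner, aimed for the label to sit 10 cm from the window, centred on the beam and square to it with the 20° lean. The job was handed in at about 24 s; no verdict is reported.

**Last checks:**
- **Tool:** it was about 1 mm and 0.001 rad from the worked-out pose and still. The fingers were holding the case at 13.2 mm.
- **Case:** in the scene camera's depth, its outline matched the target to within about 2–3 mm.
- **Bottle:** upright and released, with its cap measured about 5 mm from the tray's middle.
- **Everything else:** the rack neighbours and desk items looked unmoved in the pictures.

**Not confirmed or disagreeing:**
- **Label:** no camera could see it in the final pose, because it faces the scanner and the arm hides it from above. Its place is worked out from the case's pose and dimensions, with the scanner's heading fitted to about 1°.
- **Bottle detection:** in the second-to-last look, the network's scene-camera detections for the bottle were false, on other objects. I relied on the top view and on the depth measured at the tray instead.

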